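# Thread the electrode rod through both guide bushings and hold it in the beaker

### The job

Take the longest of the three electrode rods out of the rack and thread it from above through the upper and then the lower guide bushing of the leaning electrode stand, until its lower end is about half way down inside the beaker. Finish while still holding the rod there, still and clear of the beaker, with its black grip not resting on the upper bushing. Leave the beaker, the other two rods and the dish, weight and vial where they stand.

Things in the scene. Friction and masses are not known exactly. Their poses are not given: they have to be found in the camera images.
- long_rod: Longest of three electrode rods, upright in the rack: steel shaft 10 mm in diameter, chamfered lower end, black round grip 18 mm in diameter on the top 30 mm; 150 mm long to the top of the grip (a 3 mm brass stud on top); about 0.09 kg. Round, so any turn about its axis will do. Origin: centre of its lower end; z along the rod towards the grip.
- rod_tip (a point): Centre of the long rod's lower end (same point as the rod's origin).
- rod_grip (a point): Centre of the long rod's black grip, 135 mm from the lower end: the place to grasp.
- rack: Fixed grey block 50 x 180 x 35 mm, three sockets in a row at y = -60, 0, +60 mm, 11.5 mm wide and 30 mm deep (a rod's lower end stands 5 mm above the worktop). Which rod stands in which socket varies. Origin: centre of the underside. Grasp a rod from above with the fingers closing along the rack's x, across the row.
- medium_rod: A rod like the long one but 115 mm long, in another socket of the rack; stays there. Origin at its lower end.
- short_rod: A rod like the long one but 85 mm long, in another socket of the rack; stays there. Origin at its lower end.
- stand: Fixed electrode stand. Base plate 150 x 110 x 6 mm (x -60 to +90, y +-55 mm); a 12 mm steel post rises from it at x = +58 mm, leaning 15 degrees towards the stand's -x, and carries two guide arms with bushings, one above the other, on an axis parallel to the post. Origin: on the worktop, under the beaker.
- guide: Leaning post and two aluminium arms 72 x 34 x 10 mm. Origin: upper bushing's mouth in the upper arm's top face, 143 mm above the worktop. z: axis of both bushings, upwards, leaning 15 degrees to the stand's -x. Post parallel at x = +45 mm, up to z = +5 mm. Rod's lower end wanted at z = -95 mm, 51 mm above the worktop in the beaker's middle; at -120 mm the grip rests on the upper arm.
- upper_mouth (a point): Centre of the upper bushing's mouth (the guide's origin). Each bore is 14 mm wide and 10 mm long, with a 3 mm chamfer at the mouth and round it a brass collar 29 mm across (22 mm inside), 2 mm proud.
- lower_mouth (a point): Centre of the lower bushing's mouth, 45 mm down the axis from the upper one; same size of bore.
- beaker: Loose low glass beaker, 56 mm across and 72 mm high with a small spout, standing on the stand's base plate under the bushings (rim 78 mm above the worktop). Origin: centre of its underside.
- dish: Loose glass dish 62 mm across, 14 mm high, a bystander. Origin: centre of its underside.
- weight: Loose brass weight 22 mm across, 42 mm high, a bystander. Origin: centre of its underside.
- vial: Loose small vial 28 mm across, 64 mm high, a bystander. Origin: centre of its underside.

How it is judged:
By the outcome, as a careful person would: the job done as asked, in the order asked, and still so for the second after the job is handed in, while the arm keeps its last pose, push and grip.
It also fails if it takes over 45 s, if anything falls off the work surface, if the arm or the gripper's body presses on something with over 40 N, if the wrist force passes 120 N, or if a joint passes its speed limit or range.

### The arm

A 6-joint arm with a two-finger parallel gripper is mounted at the origin on a cart in front of the work surface, level with it; the furniture and walls round the work are solid. World frame = base frame: x ahead of the robot, y to its left, z up, the work surface at z = 0. Lengths are in mm, angles in rad, forces in N, time in s.
With the tool pointing down it reaches from about 275 to 1000 mm from the base axis. Payload 8.4 kg.
Tool frame: the origin (TCP) lies midway between the tips of the shut fingers; the grasp point (between the pads) lies 19 mm behind it; z points along the fingers, y is the line along which they close (so a half turn about z gives the same grasp; the last joint's range is limited). The gripper opens to 85 mm and grips with 20 to 120 N. Pads are 22 mm wide; open, the fingers measure 114 mm over their backs; the gripper's body (76 mm by 85 mm) begins 54 mm behind the grasp point. The pads swing forward as they close: fully open they stand 13 mm farther back than shut.
Start: joints at [-1.304, 0.353, 1.633, -0, 1.155, -0.002], TCP at [165.983, -602.559, 231.281] pointing down, gripper open.
Joint ranges: [-2.63, 2.63], [-0.92, 2.1], [0.06, 2.66], [-1.3, 4.44], [0, 2.69], [-3.02, 3.02]. Speed limits (rad/s): [2.22, 2.22, 2.79, 3.14, 3.14, 3.14].

### API

Orientations are given as [roll, pitch, yaw] about the fixed x, y, z axes, in that order (R = Rz(yaw) Ry(pitch) Rx(roll)).
In Python, from rig import r, imaging gives the robot as it stands. The module is installed in compiled form; this text tells all that it offers.
- The arm moves only by the tool arm_command, never from a script. Its argument "deltas" is a list of rows, each an object of numbers: "hand": the finger opening in mm, from 0 to 85.4; "tx", "ty", "tz": the shift along the tool's x, y, z in mm; "wx", "wy", "wz": the turn, a rotation vector about the tool's x, y, z in rad. A call has 1 to 8 rows; each row shifts and turns the commanded pose from where the row before left it, along the tool's axes as they then stand; what a row does not reach is not made up. A row lasts 1/8 s, in which the tool goes at most 62.5 mm and 10.7 degrees, less where a joint would pass 70% of its speed; a pose out of reach is approached as far as the arm can. A call with a gripper value outside its range is refused whole. The fingers move at their own pace and stop on an object; "squeeze" is the grip in N (left out, the last holds). Time passes only in rows, so rows that do not move let the fingers close. It gives the time, the measured TCP pose, the force, the opening and the grip force at its end, in the units of the state.
- r.sense(): the state, without advancing time (a new reading comes with each control period).
- imaging.grab_frame(name): name is "scene" or "top"; returns a dict with "image" (384x512x3 uint8, red, green, blue), "mtx" (3x3 intrinsics, pixels), "world_to_cam" (4x4, takes a point from world to camera coordinates). Camera axes: x right, y up, looking along -z (the intrinsics and any distortion apply to the point x, -y, -z); pixel columns grow to the right and rows downward; lengths in mm; the calibration is good to about 2 mm. A picture is of the moment at which its call begins. There is no depth.
- r.sign_off(): hands the job in; it is judged then, once.
The state is a dict: "clock": time; "qpos": joint angles; "qvel": joint speeds; "joint_efforts": joint torques, N m; "eef_pos": TCP position; "tcp_rot": TCP orientation; "contact_force": force on the tool from outside, world axes, zero at the start; "wrist_torque": the same for the moment, N m; "opening": opening from 0.0 (shut) to 1.0 (fully open); "grasp_force": force on a finger pad.
Only numpy, scipy, OpenCV 4.12 (cv2) and the standard library are available. Lean on these libraries where they do the work, as an engineer would, in place of code of your own. Each camera call takes 0.05 s, during which the arm holds its last target. There are 200 camera calls.

## Working session

There is one attempt and no reset: what is moved stays moved. The work goes in short steps, Python scripts to look and compute and a tool call to move; the robot and the scene stay as the last step left them, time stands still between calls to the robot, and variables do not carry over. Pictures are saved under pics/ and viewed, at most 10 in all, crops included, and the job is handed in when it is done.

Besides the shell and the picture viewer there is one more tool, called after "Emit:" by a JSON object that holds its "method" and its "body". arm_command: Moves the arm, as the interface text tells. Its arguments: {"type":"object","properties":{"deltas":{"type":"array"},"squeeze":{"type":"number"}},"required":["deltas"]}

```bash
mkdir -p pics; python3 - <<'E'
from rig import r, imaging
import cv2,pickle,numpy as np
for n in("scene","top"):
    f=imaging.grab_frame(n); pickle.dump(f,open(n+".pkl","wb"))
    cv2.imwrite(f"pics/{n}0.png",cv2.resize(f["image"][:,:,::-1],(800,600),interpolation=cv2.INTER_CUBIC))
    print(n,f.keys(),f["mtx"].round(1).tolist(),np.round(f["world_to_cam"],3).tolist())
print(r.sense())
E
```

```text
scene dict_keys(['image', 'mtx', 'world_to_cam']) [[456.2, 0.0, 257.6], [0.0, 456.2, 183.6], [0.0, 0.0, 1.0]] [[-0.47, -0.883, -0.01, 391.493], [0.451, -0.25, 0.857, -307.415], [-0.759, 0.398, 0.515, -615.923], [0.0, 0.0, 0.0, 1.0]]
top dict_keys(['image', 'mtx', 'world_to_cam']) [[416.2, 0.0, 251.9], [0.0, 416.2, 193.3], [0.0, 0.0, 1.0]] [[-0.008, -1.0, -0.011, 140.728], [0.998, -0.008, 0.063, -558.246], [-0.063, -0.011, 0.998, -1126.126], [0.0, 0.0, 0.0, 1.0]]
{'clock': 0.1, 'qpos': array([-1.30439023e+00,  3.53595645e-01,  1.63404815e+00,  4.42088349e-06,
        1.15518680e+00, -2.42694319e-03]), 'qvel': array([ 2.59059880e-04, -3.34613968e-03, -7.78318745e-04, -9.15467163e-04,
       -4.96673885e-05, -1.30013931e-03]), 'joint_efforts': array([-5.34936532e-05, -6.06357694e+01, -3.42822576e+01,  4.38153143e-05,
        4.10277615e-03, -6.12014503e-06]), 'eef_pos': array([ 165.87941302, -602.15270101,  230.63125273]), 'tcp_rot': array([-3.14035473e+00, -7.04671497e-06,  2.68831246e-01]), 'contact_force': array([0.52459255, 0.69925118, 0.08374482]), 'wrist_torque': array([-0.00164654, -0.0401696 , -0.00304386]), 'grasp_force': 0.0, 'opening': 0.9987082318189472}
```

View pics/scene0.png

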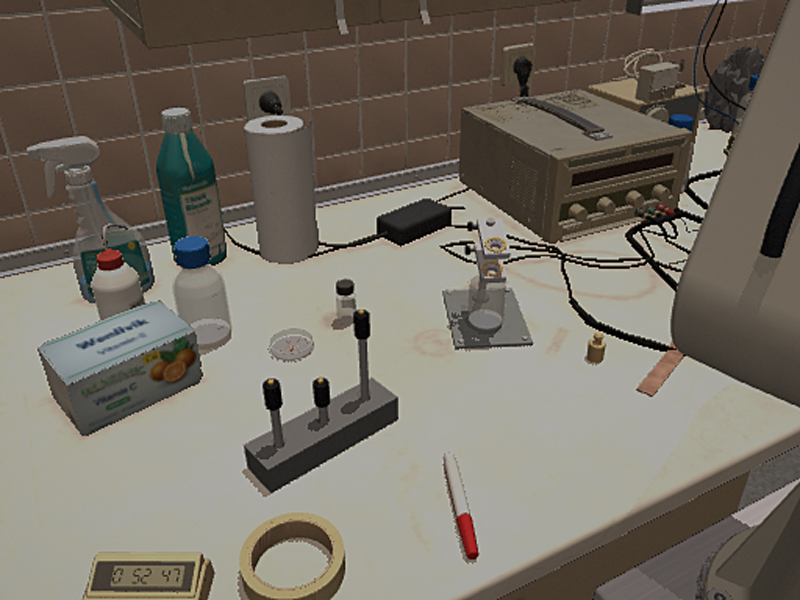

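View pics/top0.png

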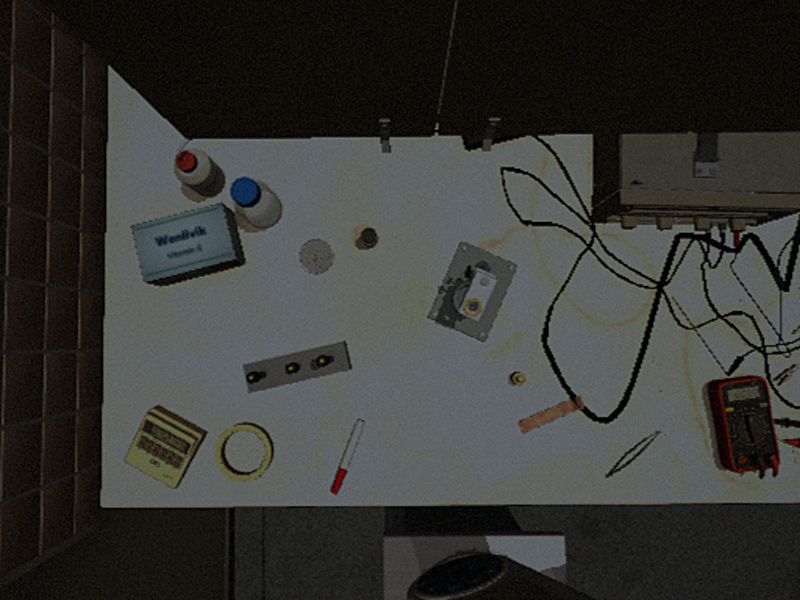

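The scene picture shows the rack with its long rod at about (362,320), and the stand at (487,310). In the top picture the long rod's top is at (324,358) and the stand is at (475,300). Next I'll take enlarged crops of both.

```bash
python3 - <<'E'
import cv2,pickle,numpy as np
def crop(n,u,v,w,h,k):
    im=pickle.load(open(n+".pkl","rb"))["image"][v:v+h,u:u+w,::-1]
    im=cv2.convertScaleAbs(im,alpha=1.6 if n=="top" else 1.1)
    return cv2.resize(im,None,fx=k,fy=k,interpolation=cv2.INTER_CUBIC)
cv2.imwrite("pics/c1.png",np.hstack([crop("scene",275,135,75,95,5),crop("top",265,150,75,95,5)]))
cv2.imwrite("pics/c2.png",np.vstack([crop("scene",150,190,110,125,3)[:300],]) if 0 else np.hstack([crop("scene",150,190,110,125,4),crop("top",150,200,80,125,4)]))
E
```

```text
(no output)
```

View pics/c1.png

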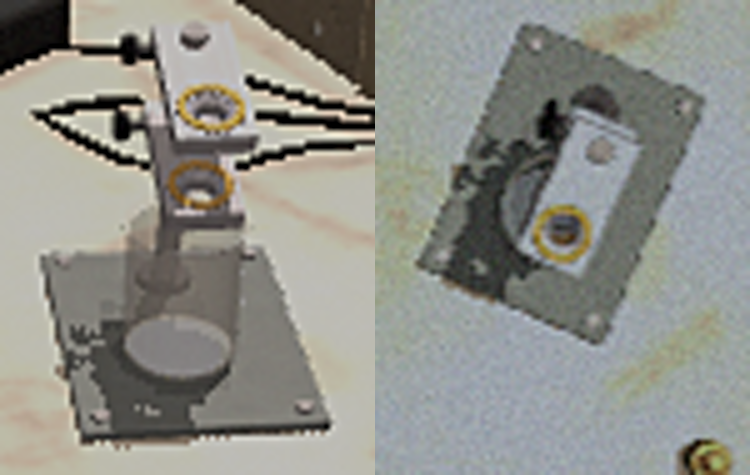

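View pics/c2.png

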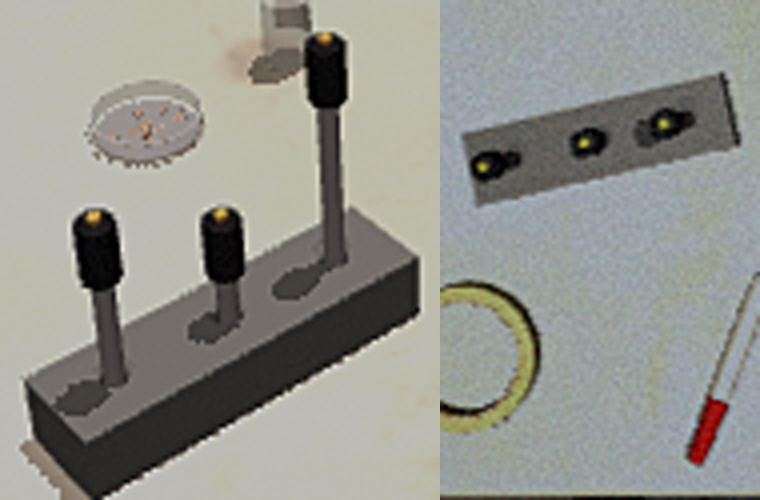

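The crops show the upper collar at c1 (210,110) in the scene view and (562,235) in the top view, and the lower collar at (201,186). The long rod's stud is at c2 (325,36) and (662,124). I'll fit both poses from these.

```bash
cat > h.py <<'E'
import numpy as np,pickle
from scipy.optimize import least_squares
from scipy.spatial.transform import Rotation as R
F={n:pickle.load(open(n+".pkl","rb")) for n in("scene","top")}
def proj(n,P,F=F):
    c=np.c_[np.atleast_2d(P),np.ones(len(np.atleast_2d(P)))]@F[n]["world_to_cam"].T
    M=F[n]["mtx"]; return np.c_[M[0,2]+M[0,0]*c[:,0]/-c[:,2], M[1,2]+M[1,1]*c[:,1]/c[:,2]]
def px(c,off,k): return (np.array(c,float)+.5)/k-.5+off
def T(p,L): # planar pose
    return np.array(L)@R.from_euler('z',p[2]).as_matrix().T+[p[0],p[1],0]
def tri(a,b): return least_squares(lambda P:np.r_[(proj("scene",P)-a)[0],(proj("top",P)-b)[0]],[400,0,100])
s,c=np.sin(np.radians(15)),np.cos(np.radians(15))
AX=np.array([-s,0,c])
# guide origin in stand: tip wanted at z=-95 -> over stand origin x=0
G=np.array([0,0,143])-95*s*np.array([1,0,0])
E
python3 - <<'E'
from h import *
def fit(LS,US,LT,UT,x0):
    f=lambda p:np.r_[(proj("scene",T(p,LS))-US).ravel(),(proj("top",T(p,LT))-UT).ravel()]
    r=least_squares(f,x0,loss="soft_l1"); print(r.x.round(3).tolist(),f(r.x).reshape(-1,2).round(1).tolist()); return r.x
C=lambda *a:[list(map(float,q)) for q in a]
cu,cl=G+2*AX,G-43*AX
LS=np.vstack([cu,cl,[90,55,6],[-60,55,6],[-60,-55,6]])
LT=np.vstack([cu,[90,55,6],[90,-55,6],[-60,-55,6],[-60,55,6]])
p=fit(LS,px([(210,110),(201,186),(38,254),(82,436),(330,424)],(275,135),5),LT,px([(187,235),(152,23),(330,97),(225,345),(42,265)],(265,150),5),[450,0,-.4])
print("stand G",T(p,G),"axis",R.from_euler('z',p[2]).apply(AX))
t=tri(px((210,110),(275,135),5),px((187,235),(265,150),5));print("collar tri",t.x,t.fun.round(1),"fit",T(p,cu))
RS=np.array([[25,-90,35],[-25,-90,35],[-25,90,35],[25,90,35]])
q=fit(RS,px([(350,208),(420,260),(85,442),(25,380)],(150,190),4),RS,px([(281,74),(295,148),(37,208),(23,134)],(150,200),4),[400,200,.2])
for n,a,b,y,z in(("long",(325,36),(222,124),-60,158),("med",(95,214),(45,167),60,123),("short",(222,212),(144,143),0,93)):
    t=tri(px(a,(150,190),4),px(b,(150,200),4));print(n,t.x.round(1),t.fun.round(1),T(q,[0,y,z]).round(1))
E
```

```text
[565.273, 3.623, -0.419] [[0.2, -0.8], [-0.1, -0.5], [0.6, 0.1], [-0.1, -0.4], [0.5, -0.5], [-0.5, 0.0], [-0.8, -0.5], [-0.0, 0.4], [-0.2, 0.3], [-0.1, 0.4]]
stand G [542.81693752  13.63672958 143.        ] axis [-0.23638067  0.105411    0.96592583]
collar tri [542.9448607   13.02555521 142.55316049] [ 0.3 -0.  -0.3 -0.2] fit [542.34417618  13.84755158 144.93185165]
[447.869, 306.556, 0.217] [[1.0, -0.2], [0.2, -0.6], [0.2, 0.6], [-0.1, -0.1], [-0.4, 0.1], [0.2, -0.3], [-0.5, -0.4], [-0.9, -0.0]]
long [461.8 247.9 157.9] [ 0.1  0.  -0.1 -0. ] [460.8 248.  158. ]
med [435.7 363.8 123.1] [ 0.4  0.1 -0.6 -0.3] [435.  365.1 123. ]
short [448.5 306.   93.3] [ 0.1  0.  -0.1 -0.1] [447.9 306.6  93. ]
```

Emit:
{"method": "arm_command", "body": {"deltas": [{"wz":-0.18,"hand":55},{"wz":-0.18},{"wz":-0.18},{"wz":-0.18},{"wz":-0.18},{"wz":-0.18},{"wz":-0.18},{"wz":-0.18}]}}

```text
schema error: expected keys hand, tx, ty, tz, wx, wy, wz
```

```bash
cat >> h.py <<'E'
def rel(pos,Rt):
    from rig import r
    s=r.sense(); Rc=R.from_euler('xyz',s["tcp_rot"])
    d=Rc.inv().apply(np.array(pos)-s["eef_pos"]); w=(Rc.inv()*Rt).as_rotvec()
    print("t",s["clock"],"pos",s["eef_pos"].round(1),"rpy",s["tcp_rot"].round(3),"q",s["qpos"].round(2),"F",s["contact_force"].round(1),"op",round(s["opening"],3),"gf",round(s["grasp_force"],1)); print("shift",d.round(1),"turn",w.round(4))
down=lambda yaw:R.from_euler('xyz',[np.pi,0,yaw])
E
python3 -c "
from h import *
rel([461.3,248,230],down(1.788))"
```

```text
t 0.1 pos [ 165.9 -602.2  230.6] rpy [-3.14  -0.     0.269] q [-1.3   0.35  1.63  0.    1.16 -0.  ] F [0.5 0.7 0.1] op 0.999 gf 0.0
shift [ 510.6 -741.2    1.6] turn [-1.0000e-03 -9.0000e-04 -1.5192e+00]
```

All seven keys are required in every row.

Emit:
{"method": "arm_command", "body": {"deltas": [{"hand":55,"tx":0,"ty":0,"tz":0,"wx":0,"wy":0,"wz":-0.18},{"hand":55,"tx":0,"ty":0,"tz":0,"wx":0,"wy":0,"wz":-0.18},{"hand":55,"tx":0,"ty":0,"tz":0,"wx":0,"wy":0,"wz":-0.18},{"hand":55,"tx":0,"ty":0,"tz":0,"wx":0,"wy":0,"wz":-0.18},{"hand":55,"tx":0,"ty":0,"tz":0,"wx":0,"wy":0,"wz":-0.18},{"hand":55,"tx":0,"ty":0,"tz":0,"wx":0,"wy":0,"wz":-0.18},{"hand":55,"tx":0,"ty":0,"tz":0,"wx":0,"wy":0,"wz":-0.18},{"hand":55,"tx":0,"ty":0,"tz":0,"wx":0,"wy":0,"wz":-0.18}]}}

```text
clock: 1.1
eef_pos: [165.9, -602.3, 230.8]
tcp_rot: [-3.142, -0.001, 1.715]
contact_force: [-0.1, 0.6, -0.4]
opening: 0.639
grasp_force: 0.0
```

```bash
python3 -c "
from h import *
rel([461.3,248,230],down(1.788))"
```

```text
t 1.1 pos [ 165.9 -602.3  230.8] rpy [-3.142e+00 -1.000e-03  1.715e+00] q [-1.3   0.35  1.63  0.    1.16 -1.45] F [-0.1  0.6 -0.4] op 0.639 gf 0.0
shift [799.1 414.3   1.5] turn [-0.0001 -0.0009 -0.0733]
```

Emit:
{"method": "arm_command", "body": {"deltas": [{"hand":55,"tx":50,"ty":26,"tz":0,"wx":0,"wy":0,"wz":0},{"hand":55,"tx":50,"ty":26,"tz":0,"wx":0,"wy":0,"wz":0},{"hand":55,"tx":50,"ty":26,"tz":0,"wx":0,"wy":0,"wz":0},{"hand":55,"tx":50,"ty":26,"tz":0,"wx":0,"wy":0,"wz":0},{"hand":55,"tx":50,"ty":26,"tz":0,"wx":0,"wy":0,"wz":0},{"hand":55,"tx":50,"ty":26,"tz":0,"wx":0,"wy":0,"wz":0},{"hand":55,"tx":50,"ty":26,"tz":0,"wx":0,"wy":0,"wz":0},{"hand":55,"tx":50,"ty":26,"tz":0,"wx":0,"wy":0,"wz":0}]}}

```text
clock: 2.1
eef_pos: [317.1, -176.1, 231.3]
tcp_rot: [3.141, 0.0, 1.708]
contact_force: [1.6, 0.1, -0.1]
opening: 0.644
grasp_force: 0.0
```

Emit:
{"method": "arm_command", "body": {"deltas": [{"hand":55,"tx":50,"ty":26,"tz":0,"wx":0,"wy":0,"wz":0},{"hand":55,"tx":50,"ty":26,"tz":0,"wx":0,"wy":0,"wz":0},{"hand":55,"tx":50,"ty":26,"tz":0,"wx":0,"wy":0,"wz":0},{"hand":55,"tx":50,"ty":26,"tz":0,"wx":0,"wy":0,"wz":0},{"hand":55,"tx":50,"ty":26,"tz":0,"wx":0,"wy":0,"wz":0},{"hand":55,"tx":50,"ty":26,"tz":0,"wx":0,"wy":0,"wz":0},{"hand":55,"tx":30,"ty":15,"tz":0,"wx":0,"wy":0,"wz":0},{"hand":55,"tx":0,"ty":0,"tz":0,"wx":0,"wy":0,"wz":-0.073}]}}

```text
clock: 3.1
eef_pos: [441.4, 174.8, 230.9]
tcp_rot: [-3.141, -0.0, 1.786]
contact_force: [-0.5, -0.6, -0.2]
opening: 0.646
grasp_force: 0.0
```

```bash
python3 -c "
from h import *
rel([461.3,248,230],down(1.788))"
```

```text
t 3.1 pos [441.4 174.8 230.9] rpy [-3.141 -0.     1.786] q [0.37 0.12 1.94 0.   1.08 0.16] F [-0.5 -0.6 -0.2] op 0.646 gf 0.0
shift [67.2 35.   0.9] turn [-0.0002 -0.0003 -0.0021]
```

Emit:
{"method": "arm_command", "body": {"deltas": [{"hand":55,"tx":33,"ty":17,"tz":0,"wx":0,"wy":0,"wz":0},{"hand":55,"tx":33,"ty":17,"tz":0,"wx":0,"wy":0,"wz":0},{"hand":55,"tx":1,"ty":1,"tz":0,"wx":0,"wy":0,"wz":0},{"hand":55,"tx":0,"ty":0,"tz":25,"wx":0,"wy":0,"wz":0},{"hand":55,"tx":0,"ty":0,"tz":0,"wx":0,"wy":0,"wz":0}]}}

```text
clock: 3.72
eef_pos: [459.6, 244.2, 204.7]
tcp_rot: [-3.138, 0.001, 1.782]
contact_force: [0.3, 0.1, -0.5]
opening: 0.645
grasp_force: 0.0
```

```bash
python3 - <<'E'
from h import *
rel([461.3,248,121],down(1.788))
from rig import imaging
import cv2
o=[]
for n,(u,v) in(("scene",(160,110)),("top",(150,160))):
    f=imaging.grab_frame(n); o.append(cv2.resize(f["image"][v:v+150,u:u+100,::-1],None,fx=4,fy=4,interpolation=cv2.INTER_CUBIC))
cv2.imwrite("pics/hover.png",np.hstack(o))
E
```

```text
t 3.725 pos [459.6 244.2 204.7] rpy [-3.138e+00  1.000e-03  1.782e+00] q [ 0.49  0.22  1.88 -0.    1.04  0.27] F [ 0.3  0.1 -0.5] op 0.645 gf 0.0
shift [ 3.5  2.8 83.7] turn [-0.004   0.0013 -0.0063]
```

View pics/hover.png

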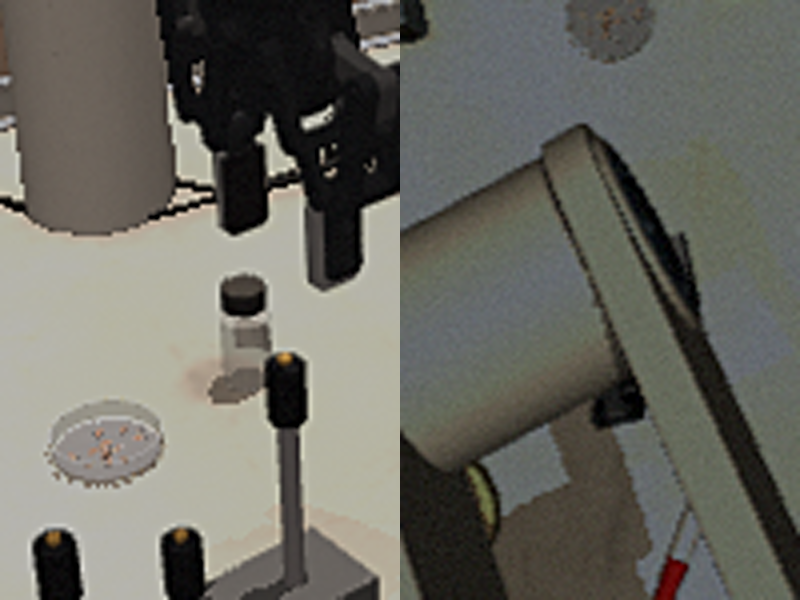

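The hover picture shows the open fingers straddling the long rod, whose grip is at about (286,390). The next move goes down with a small correction.

Emit:
{"method": "arm_command", "body": {"deltas": [{"hand":55,"tx":0,"ty":0,"tz":0,"wx":0,"wy":0,"wz":0},{"hand":55,"tx":0,"ty":0,"tz":0,"wx":0,"wy":0,"wz":0}]}}

```text
clock: 4.08
eef_pos: [461.5, 245.5, 207.0]
tcp_rot: [3.141, -0.0, 1.782]
contact_force: [0.6, 0.0, -0.3]
opening: 0.644
grasp_force: 0.0
```

```bash
python3 -c "
from h import *
rel([461.3,248,121],down(1.788))"
```

```text
t 4.075 pos [461.5 245.5 207. ] rpy [ 3.141 -0.     1.782] q [ 0.49  0.22  1.88 -0.    1.04  0.28] F [ 0.6  0.  -0.3] op 0.644 gf 0.0
shift [ 2.5  0.2 86. ] turn [ 0.0011 -0.0003 -0.0065]
```

Emit:
{"method": "arm_command", "body": {"deltas": [{"hand":55,"tx":2.5,"ty":0,"tz":15,"wx":0,"wy":0,"wz":-0.006},{"hand":55,"tx":0,"ty":0,"tz":20,"wx":0,"wy":0,"wz":0},{"hand":55,"tx":0,"ty":0,"tz":20,"wx":0,"wy":0,"wz":0},{"hand":55,"tx":0,"ty":0,"tz":20,"wx":0,"wy":0,"wz":0},{"hand":55,"tx":0,"ty":0,"tz":11,"wx":0,"wy":0,"wz":0},{"hand":55,"tx":0,"ty":0,"tz":0,"wx":0,"wy":0,"wz":0},{"hand":55,"tx":0,"ty":0,"tz":0,"wx":0,"wy":0,"wz":0}]}}

```text
clock: 4.95
eef_pos: [461.0, 248.2, 120.7]
tcp_rot: [3.141, -0.0, 1.788]
contact_force: [-0.2, -0.7, -0.5]
opening: 0.648
grasp_force: 0.0
```

Emit:
{"method": "arm_command", "body": {"deltas": [{"hand":10,"tx":0,"ty":0,"tz":0,"wx":0,"wy":0,"wz":0},{"hand":10,"tx":0,"ty":0,"tz":0,"wx":0,"wy":0,"wz":0},{"hand":10,"tx":0,"ty":0,"tz":0,"wx":0,"wy":0,"wz":0},{"hand":10,"tx":0,"ty":0,"tz":0,"wx":0,"wy":0,"wz":0},{"hand":10,"tx":0,"ty":0,"tz":0,"wx":0,"wy":0,"wz":0},{"hand":10,"tx":0,"ty":0,"tz":0,"wx":0,"wy":0,"wz":0}], "squeeze": 60}}

```text
clock: 5.7
eef_pos: [461.0, 248.1, 120.9]
tcp_rot: [3.141, -0.0, 1.788]
contact_force: [-0.6, -0.6, 5.8]
opening: 0.193
grasp_force: 58.6
```

```bash
python3 -c "
from h import *
rel([461.3,248,121],down(1.788))"
```

```text
t 5.7 pos [461.  248.1 120.9] rpy [ 3.141 -0.     1.788] q [0.49 0.34 1.95 0.   0.86 0.27] F [-0.6 -0.6  5.8] op 0.193 gf 58.6
shift [-0.2  0.3 -0.1] turn [ 0.0009 -0.0003 -0.0002]
```

Emit:
{"method": "arm_command", "body": {"deltas": [{"hand":10,"tx":0,"ty":0,"tz":-10,"wx":0,"wy":0,"wz":0},{"hand":10,"tx":0,"ty":0,"tz":-20,"wx":0,"wy":0,"wz":0},{"hand":10,"tx":0,"ty":0,"tz":-30,"wx":0,"wy":0,"wz":0},{"hand":10,"tx":0,"ty":0,"tz":-40,"wx":0,"wy":0,"wz":0},{"hand":10,"tx":0,"ty":0,"tz":-40,"wx":0,"wy":0,"wz":0},{"hand":10,"tx":0,"ty":0,"tz":-30,"wx":0,"wy":0,"wz":0},{"hand":10,"tx":0,"ty":0,"tz":0,"wx":0,"wy":0,"wz":0},{"hand":10,"tx":0,"ty":0,"tz":0,"wx":0,"wy":0,"wz":0}]}}

```text
clock: 6.7
eef_pos: [460.1, 247.6, 289.5]
tcp_rot: [-3.141, 0.0, 1.788]
contact_force: [0.0, -0.5, -1.5]
opening: 0.19
grasp_force: 58.7
```

```bash
cat >> h.py <<'E'
P=[565.273,3.623,-.419]
Rz=R.from_euler('z',P[2])
Gw=T(P,G); A=Rz.apply(AX)
yv=Rz.apply([c,0,s]); zv=-A; RT=R.from_matrix(np.c_[np.cross(yv,zv),yv,zv])
def goal(tipz,L=116): return Gw+A*(tipz+L)
E
python3 - <<'E'
from h import *
rel(goal(25),RT)
from rig import imaging
import cv2
f=imaging.grab_frame("scene"); u,v=170,60
cv2.imwrite("pics/lift.png",cv2.resize(f["image"][v:v+180,u:u+150,::-1],None,fx=3.3,fy=3.3,interpolation=cv2.INTER_CUBIC))
E
```

```text
t 6.7 pos [460.1 247.6 289.5] rpy [-3.141  0.     1.788] q [ 0.49  0.14  1.78 -0.    1.22  0.27] F [ 0.  -0.5 -1.5] op 0.19 gf 58.7
shift [-224.6    1.1   10.4] turn [-0.2538 -0.0826  0.6324]
```

View pics/lift.png

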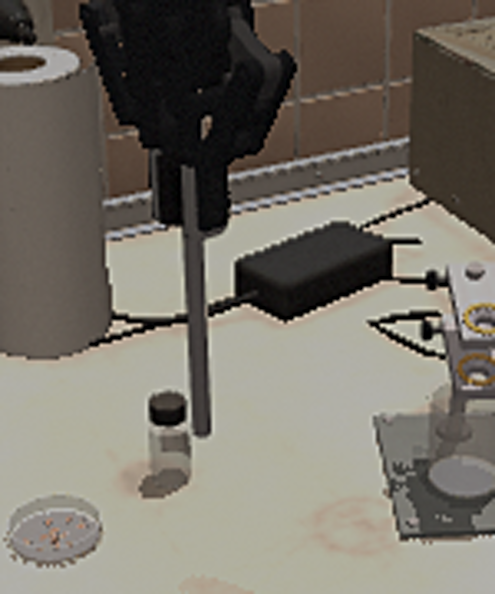

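The rod hangs straight in the gripper, with its tip at about (202,433) and clear of the vial. The tool turns first and then moves across.

Emit:
{"method": "arm_command", "body": {"deltas": [{"hand":10,"tx":0,"ty":0,"tz":0,"wx":-0.042,"wy":-0.014,"wz":0.105},{"hand":10,"tx":0,"ty":0,"tz":0,"wx":-0.042,"wy":-0.014,"wz":0.105},{"hand":10,"tx":0,"ty":0,"tz":0,"wx":-0.042,"wy":-0.014,"wz":0.105},{"hand":10,"tx":0,"ty":0,"tz":0,"wx":-0.042,"wy":-0.014,"wz":0.105},{"hand":10,"tx":0,"ty":0,"tz":0,"wx":-0.042,"wy":-0.014,"wz":0.105},{"hand":10,"tx":0,"ty":0,"tz":0,"wx":-0.042,"wy":-0.014,"wz":0.105},{"hand":10,"tx":0,"ty":0,"tz":0,"wx":0,"wy":0,"wz":0},{"hand":10,"tx":0,"ty":0,"tz":0,"wx":0,"wy":0,"wz":0}]}}

```text
clock: 7.75
eef_pos: [460.3, 247.8, 289.5]
tcp_rot: [2.882, 0.003, 1.157]
contact_force: [-0.0, 0.4, -0.3]
opening: 0.187
grasp_force: 58.6
```

```bash
python3 -c "
from h import *
rel(goal(25),RT)"
```

```text
t 7.75 pos [460.3 247.8 289.5] rpy [2.882 0.003 1.157] q [ 0.64  0.07  1.89 -0.26  1.07  1.16] F [-0.   0.4 -0.3] op 0.187 gf 58.6
shift [-181.   126.    44.7] turn [-0.0021  0.0015  0.0053]
```

Emit:
{"method": "arm_command", "body": {"deltas": [{"hand":10,"tx":-20,"ty":14,"tz":0,"wx":0,"wy":0,"wz":0},{"hand":10,"tx":-40,"ty":28,"tz":0,"wx":0,"wy":0,"wz":0},{"hand":10,"tx":-40,"ty":28,"tz":0,"wx":0,"wy":0,"wz":0},{"hand":10,"tx":-40,"ty":28,"tz":0,"wx":0,"wy":0,"wz":0},{"hand":10,"tx":-30,"ty":20,"tz":0,"wx":0,"wy":0,"wz":0.005},{"hand":10,"tx":-11,"ty":8,"tz":30,"wx":-0.002,"wy":0.0015,"wz":0},{"hand":10,"tx":0,"ty":0,"tz":0,"wx":0,"wy":0,"wz":0},{"hand":10,"tx":0,"ty":0,"tz":0,"wx":0,"wy":0,"wz":0}]}}

```text
clock: 8.75
eef_pos: [505.7, 30.1, 294.3]
tcp_rot: [2.879, -0.001, 1.15]
contact_force: [0.0, -0.3, 0.1]
opening: 0.191
grasp_force: 58.7
```

```bash
python3 - <<'E'
from h import *
rel(goal(15),RT)
from rig import imaging,r
import cv2
s=r.sense(); Rc=R.from_euler('xyz',s["tcp_rot"])
o=[];print("tip expected",s["eef_pos"]+Rc.apply([0,0,116]))
for n,(u,v) in(("scene",(270,80)),("top",(255,130))):
    f=imaging.grab_frame(n); pickle.dump(f,open(n+"1.pkl","wb"))
    o.append(cv2.resize(f["image"][v:v+118,u:u+78,::-1],None,fx=5,fy=5,interpolation=cv2.INTER_CUBIC))
    for d in(0,40,80): print(n,d,((proj(n,s["eef_pos"]+Rc.apply([0,0,116-d]))-[u,v]+.5)*5-.5).round(1), [((proj(n,Gw+A*k)-[u,v]+.5)*5-.5).round(1).tolist() for k in (2,-43)])
cv2.imwrite("pics/pre.png",np.hstack(o))
E
```

```text
t 8.75 pos [505.7  30.1 294.3] rpy [ 2.879e+00 -1.000e-03  1.150e+00] q [ 0.15 -0.01  1.96 -0.17  0.98  0.65] F [ 0.  -0.3  0.1] op 0.191 gf 58.7
shift [-0.   0.  25.7] turn [ 0.0009 -0.0009 -0.0023]
tip expected [533.27145493  17.97976849 182.32092225]
scene 0 [[245.4 310. ]] [[[235.9, 380.9]], [[225.3, 458.3]]]
scene 40 [[256.3 232.1]] [[[235.9, 380.9]], [[225.3, 458.3]]]
scene 80 [[267.8 149. ]] [[[235.9, 380.9]], [[225.3, 458.3]]]
top 0 [[234.6 350. ]] [[[234.5, 335.1]], [[234.3, 318.8]]]
top 40 [[234.8 367.1]] [[[234.5, 335.1]], [[234.3, 318.8]]]
top 80 [[235.1 385.6]] [[[234.5, 335.1]], [[234.3, 318.8]]]
```

View pics/pre.png

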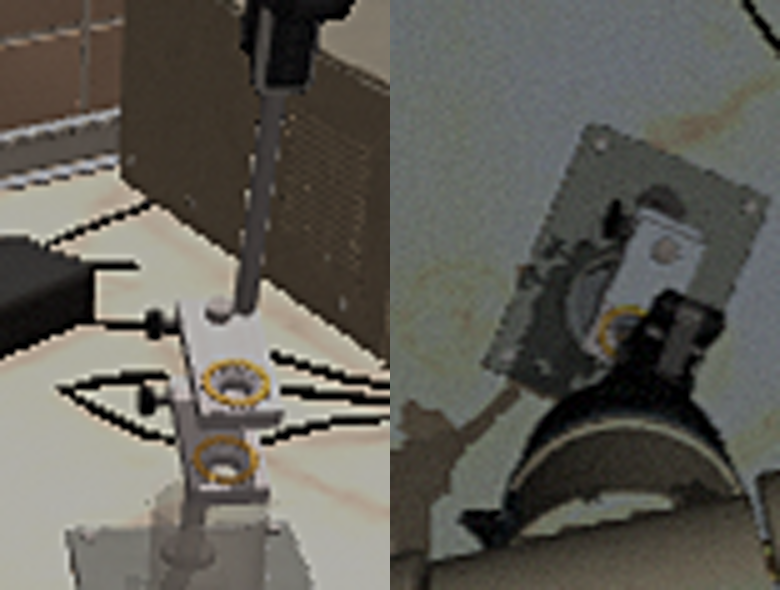

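In the pre picture the rod lies on its predicted line, through about (245,310) and (257,232), and that line runs to the upper collar at (236,385). I'll advance to just above the mouth.

Emit:
{"method": "arm_command", "body": {"deltas": [{"hand":10,"tx":0,"ty":0,"tz":15,"wx":0,"wy":0,"wz":0},{"hand":10,"tx":0,"ty":0,"tz":15,"wx":0,"wy":0,"wz":0},{"hand":10,"tx":0,"ty":0,"tz":6,"wx":0,"wy":0,"wz":-0.002},{"hand":10,"tx":0,"ty":0,"tz":0,"wx":0,"wy":0,"wz":0},{"hand":10,"tx":0,"ty":0,"tz":0,"wx":0,"wy":0,"wz":0}]}}

```text
clock: 9.48
eef_pos: [514.4, 26.2, 259.5]
tcp_rot: [2.878, -0.001, 1.151]
contact_force: [0.7, -0.4, -0.7]
opening: 0.194
grasp_force: 58.7
```

```bash
python3 - <<'E'
from h import *
rel(goal(0),RT)
from rig import imaging,r
import cv2
s=r.sense(); Rc=R.from_euler('xyz',s["tcp_rot"])
o=[]
for n,(u,v) in(("scene",(290,130)),("top",(270,170))):
    f=imaging.grab_frame(n)
    o.append(cv2.resize(f["image"][v:v+55,u:u+50,::-1],None,fx=8,fy=8,interpolation=cv2.INTER_CUBIC))
    print(n,[((proj(n,s["eef_pos"]+Rc.apply([0,0,116-d]))-[u,v]+.5)*8-.5).round(1).tolist() for d in(0,20)], [((proj(n,Gw+A*k)-[u,v]+.5)*8-.5).round(1).tolist() for k in (2,-43)])
cv2.imwrite("pics/pre2.png",np.hstack(o))
E
```

```text
t 9.475 pos [514.4  26.2 259.5] rpy [ 2.878e+00 -1.000e-03  1.151e+00] q [ 0.14  0.04  1.99 -0.18  0.89  0.65] F [ 0.7 -0.4 -0.7] op 0.194 gf 58.7
shift [ 0.  -0.2  4.6] turn [ 0.0016 -0.001  -0.0007]
scene [[[218.3, 201.6]], [[226.4, 143.7]]] [[[217.8, 209.8]], [[200.8, 333.6]]]
top [[[255.7, 216.8]], [[255.9, 229.3]]] [[[255.5, 216.4]], [[255.1, 190.4]]]
```

View pics/pre2.png

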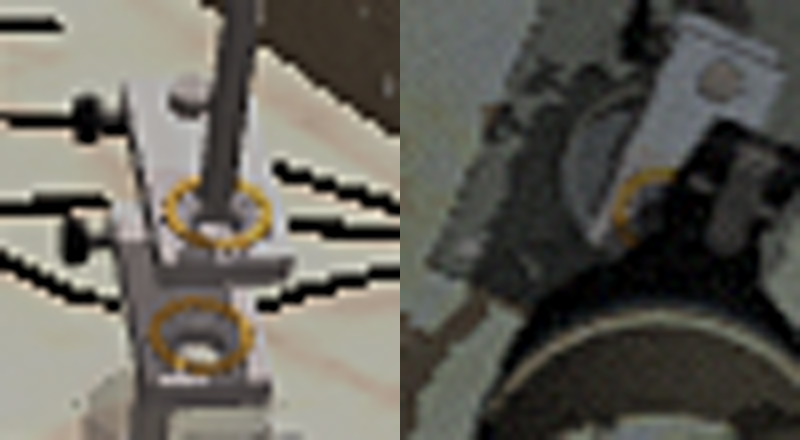

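The rod tip, at about (217,205), sits centred over the upper collar at (218,213). I'll insert slowly and watch the force.

Emit:
{"method": "arm_command", "body": {"deltas": [{"hand":10,"tx":0,"ty":0,"tz":4,"wx":0,"wy":0,"wz":0},{"hand":10,"tx":0,"ty":0,"tz":4,"wx":0,"wy":0,"wz":0},{"hand":10,"tx":0,"ty":0,"tz":4,"wx":0,"wy":0,"wz":0},{"hand":10,"tx":0,"ty":0,"tz":4,"wx":0,"wy":0,"wz":0},{"hand":10,"tx":0,"ty":0,"tz":0,"wx":0,"wy":0,"wz":0},{"hand":10,"tx":0,"ty":0,"tz":0,"wx":0,"wy":0,"wz":0}]}}

```text
clock: 10.32
eef_pos: [518.1, 24.5, 243.9]
tcp_rot: [2.878, -0.001, 1.151]
contact_force: [-0.9, 0.1, -0.5]
opening: 0.188
grasp_force: 58.7
```

```bash
python3 -c "
from h import *
rel(goal(-40),RT)"
```

```text
t 10.325 pos [518.1  24.5 243.9] rpy [ 2.878e+00 -1.000e-03  1.151e+00] q [ 0.13  0.06  2.01 -0.18  0.86  0.66] F [-0.9  0.1 -0.5] op 0.188 gf 58.7
shift [ 0.1 -0.1 28.4] turn [ 0.0014 -0.0008 -0.0006]
```

The tip is in the upper bore without touching it. I'll continue to just above the lower mouth and on into it.

Emit:
{"method": "arm_command", "body": {"deltas": [{"hand":10,"tx":0,"ty":0,"tz":6,"wx":0.001,"wy":0,"wz":0},{"hand":10,"tx":0,"ty":0,"tz":6,"wx":0,"wy":0,"wz":0},{"hand":10,"tx":0,"ty":0,"tz":6,"wx":0,"wy":0,"wz":0},{"hand":10,"tx":0,"ty":0,"tz":6,"wx":0,"wy":0,"wz":0},{"hand":10,"tx":0,"ty":0,"tz":4,"wx":0,"wy":0,"wz":0},{"hand":10,"tx":0,"ty":0,"tz":0,"wx":0,"wy":0,"wz":0}]}}

```text
clock: 11.08
eef_pos: [524.6, 21.5, 216.4]
tcp_rot: [2.88, -0.001, 1.151]
contact_force: [-0.1, -0.3, -0.8]
opening: 0.189
grasp_force: 58.7
```

Emit:
{"method": "arm_command", "body": {"deltas": [{"hand":10,"tx":0,"ty":0,"tz":4,"wx":0,"wy":0,"wz":0},{"hand":10,"tx":0,"ty":0,"tz":4,"wx":0,"wy":0,"wz":0},{"hand":10,"tx":0,"ty":0,"tz":4,"wx":0,"wy":0,"wz":0},{"hand":10,"tx":0,"ty":0,"tz":0,"wx":0,"wy":0,"wz":0},{"hand":10,"tx":0,"ty":0,"tz":0,"wx":0,"wy":0,"wz":0}]}}

```text
clock: 11.7
eef_pos: [527.6, 20.3, 205.3]
tcp_rot: [2.879, -0.001, 1.151]
contact_force: [0.1, 0.4, -1.6]
opening: 0.195
grasp_force: 58.7
```

```bash
python3 - <<'E'
from h import *
rel(goal(-95),RT)
from rig import imaging
import cv2
f=imaging.grab_frame("scene")
u,v=285,110
cv2.imwrite("pics/ins.png",cv2.resize(f["image"][v:v+110,u:u+60,::-1],None,fx=5,fy=5,interpolation=cv2.INTER_CUBIC))
E
```

```text
t 11.7 pos [527.6  20.3 205.3] rpy [ 2.879e+00 -1.000e-03  1.151e+00] q [ 0.12  0.12  2.03 -0.19  0.77  0.67] F [ 0.1  0.4 -1.6] op 0.195 gf 58.7
shift [ 0.  -0.1 43.4] turn [ 0.0005 -0.0008 -0.0006]
```

View pics/ins.png

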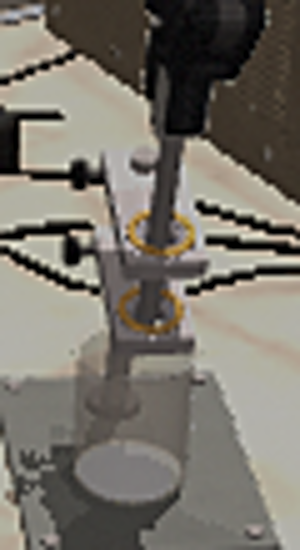

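The picture shows the rod through the upper collar at (162,232) and entering the lower collar at (150,308), with almost no contact force. The last part of the insertion follows.

Emit:
{"method": "arm_command", "body": {"deltas": [{"hand":10,"tx":0,"ty":0,"tz":4,"wx":0,"wy":0,"wz":0},{"hand":10,"tx":0,"ty":0,"tz":6,"wx":0,"wy":0,"wz":0},{"hand":10,"tx":0,"ty":0,"tz":6,"wx":0,"wy":0,"wz":0},{"hand":10,"tx":0,"ty":0,"tz":6,"wx":0,"wy":0,"wz":0},{"hand":10,"tx":0,"ty":0,"tz":0,"wx":0,"wy":0,"wz":0}]}}

```text
clock: 12.38
eef_pos: [532.5, 17.9, 183.3]
tcp_rot: [2.88, -0.0, 1.151]
contact_force: [0.0, -0.3, -0.5]
opening: 0.191
grasp_force: 58.7
```

Emit:
{"method": "arm_command", "body": {"deltas": [{"hand":10,"tx":0,"ty":0,"tz":6,"wx":0,"wy":0,"wz":0},{"hand":10,"tx":0,"ty":0,"tz":6,"wx":0,"wy":0,"wz":0},{"hand":10,"tx":0,"ty":0,"tz":6,"wx":0,"wy":0,"wz":0},{"hand":10,"tx":0,"ty":0,"tz":3,"wx":0,"wy":0,"wz":0},{"hand":10,"tx":0,"ty":0,"tz":0,"wx":0,"wy":0,"wz":0},{"hand":10,"tx":0,"ty":0,"tz":0,"wx":0,"wy":0,"wz":0},{"hand":10,"tx":0,"ty":0,"tz":0,"wx":0,"wy":0,"wz":0}]}}

```text
clock: 13.25
eef_pos: [537.9, 15.9, 163.9]
tcp_rot: [2.879, -0.001, 1.151]
contact_force: [-0.3, -0.2, -1.0]
opening: 0.188
grasp_force: 58.7
```

```bash
python3 - <<'E'
from h import *
rel(goal(-95),RT)
from rig import imaging
import cv2
f=imaging.grab_frame("scene")
cv2.imwrite("pics/fin.png",np.hstack([cv2.resize(f["image"][v:v+h,u:u+w,::-1],None,fx=k,fy=k,interpolation=cv2.INTER_CUBIC) for u,v,w,h,k in((280,110,80,120,5),(150,190,100,150,4))]))
E
```

```text
t 13.25 pos [537.9  15.9 163.9] rpy [ 2.879e+00 -1.000e-03  1.151e+00] q [ 0.11  0.2   2.05 -0.21  0.67  0.68] F [-0.3 -0.2 -1. ] op 0.188 gf 58.7
shift [-0.  -0.2  0.6] turn [ 0.0008 -0.001  -0.0006]
```

View pics/fin.png

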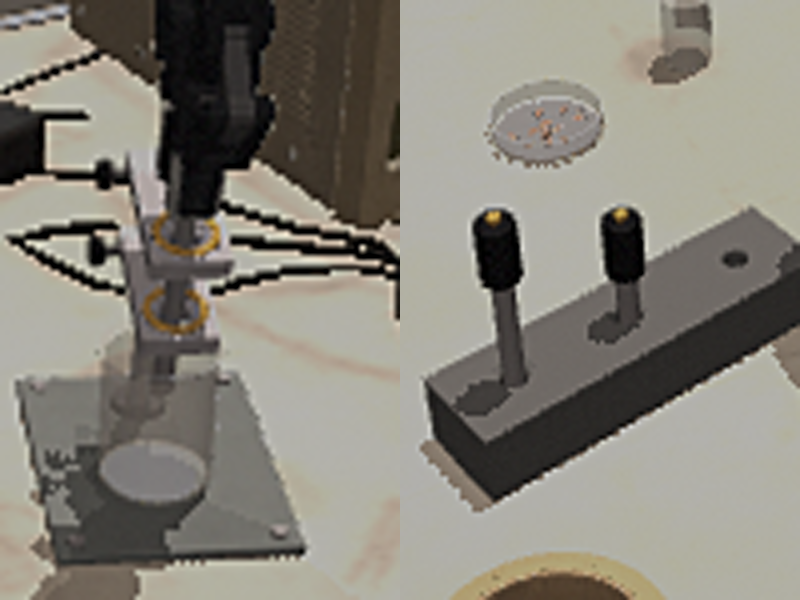

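The last picture shows the rod through both collars, at (186,237) and (176,310), and down into the beaker. The grip is clear of the upper arm, and the other two rods and the dish look undisturbed. I'll hand the job in.

```bash
python3 -c "
from rig import r
print(r.sign_off())"
```

```text
the job is handed in; nothing more can be done
None
```

I handed the job in at about 13 s: the long rod is threaded through both bushings and held still, its lower end by the arm's readings within 1 mm of the wanted depth in the beaker; no verdict was returned.

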